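# Probe the coil pads with measuring tweezers and hold for the reading

### The arm

A 6-joint arm with a two-finger parallel gripper is mounted at the origin on the work surface. World frame = base frame: x ahead of the robot, y to its left, z up, the work surface at z = 0. Lengths are in m, angles in degrees, forces in N, time in s.
With the tool pointing down it reaches from about 0.25 to 0.725 m from the base axis. Payload 9.7 kg.
Tool frame: the origin (TCP) lies at the very end of the fingers, on their centre line; the grasp point (between the pads) lies grasp_offset behind it (grasp_offset is the distance from the TCP to the grasp point, in m); z points along the fingers, y is the line along which they close (so a half turn about z gives the same grasp; the last joint's range is limited). The gripper opens to 85 mm and grips with 20 to 120 N. Pads are 22 mm wide; open, the fingers measure 114 mm over their backs; the gripper's body (76 mm by 85 mm) begins 54 mm behind the grasp point. The pads swing forward as they close: fully open they stand 13 mm farther back than shut.
Start: joints at [-63.484, 4.979, 10.078, 95.1, 0, 90], TCP at [0.246, -0.492, 0.192] pointing down, gripper open.
Joint ranges: [-179.16, 179.16], [-48.56, 103.87], [-65.8, 70.77], [-126.05, 130.52], [-82.76, 87.17], [-180, 180]. Speed limits (degrees/s): [127.2, 127.2, 147.25, 180, 180, 180].

### API

Orientations are given as [roll, pitch, yaw] about the fixed x, y, z axes, in that order (R = Rz(yaw) Ry(pitch) Rx(roll)).
In Python, from workcell import get_obs, camera, calibration, job_done, recognise, cut_out, mark_of, grasp_offset gives the robot as it stands.
- The arm moves only by the tool servo_tool, never from a script. Its argument "moves" is a list of rows, each a list of 3 entries, a list of its own where there are three numbers: the turn, a rotation vector about the tool's x, y, z in degrees, then the shift along the tool's x, y, z in m, then the opening in per cent of the stroke, from 0 (shut) to 100 (fully open). In form: [[[ax, ay, az], [x, y, z], claw], ...]. A call has 1 to 12 rows; each row shifts and turns the commanded pose from where the row before left it, along the tool's axes as they then stand; what a row does not reach is not made up. A row lasts 1/10 s, in which the tool goes at most 50 mm and 8.59 degrees, less where a joint would pass 70% of its speed; a pose out of reach is approached as far as the arm can. A call is refused whole if a number of a shift passes 0.05 or a number of a turn 8.59, either way. A call with a gripper value outside its range is refused whole. The fingers move at their own pace and stop on an object; "force" is the grip in N (left out, the last holds). Time passes only in rows, so rows that do not move let the fingers close. It gives the time, the measured TCP pose, the force, the opening and the grip force at its end, in the units of the state.
- get_obs(): the state, without advancing time (a new reading comes with each control period).
- camera(name): name is "scene" or "top" or "wrist"; returns (picture, depth): 384x512x3 uint8, red, green, blue; 384x512 float32, m along the optical axis (not along the pixel's ray), 0 where there is no reading.
- calibration(name): a dict with "camera_matrix" (3x3 intrinsics, pixels), "dist" ([k1, k2, p1, p2, k3] as OpenCV has them; the pictures are not rectified), "R" (3x3) and "t" (3): a world point X has camera coordinates R X + t. Camera axes: x right, y down, z forward; pixel columns grow to the right and rows downward; lengths in m; the calibration is good to about 2 mm. A picture is of the moment at which its call begins: read the wrist's pose just before it. calibration takes no time and is no camera call; for the wrist camera it gives the pose at the moment of the call.
- job_done(): hands the job in; it is judged then, once.
Trained networks look in the newest picture that a camera, given by its name, has taken for a name from the list of things; names that differ only in an ending like _2 or _b are one class to them, and where a whole thing is asked for, a point or a joint stands for the part that bears it (a point fixed in the world has none). Each returns a list of dicts, best first, with "score" (0 to 1); they miss things now and then, are a little off and sometimes report something else, mostly with a low value. They report only what shows in the picture. A call takes as long as a camera call. They do not tell look-alikes from the thing itself.
- recognise(name, camera): "xyz" ([x, y, z] in m, in the coordinates of the camera as it stood for that picture, good to about 4 mm: the middle of the surface that is visible of it).
- cut_out(name, camera): "mask" (384x512 bool, what is visible of it).
- mark_of(name, camera): "xyz" ([x, y, z] in m, in the coordinates of the camera as it stood for that picture, good to about 4 mm: a listed point, or the origin of a listed thing).
The state is a dict: "time": time; "q": joint angles; "qd": joint speeds; "joint_efforts": joint torques, N m; "ee_pos": TCP position; "tcp_rot": TCP orientation; "wrist_force": force on the tool from outside, world axes, zero at the start; "torque": the same for the moment, N m; "opening": finger opening in m; "grasp_force": force on a finger pad.
Only numpy, scipy, OpenCV 4.12 (cv2) and the standard library are available. Lean on these libraries where they do the work, as an engineer would, in place of code of your own. Each camera call takes 0.05 s, during which the arm holds its last target. There are 200 camera calls.

### The job

Take the measuring tweezers out of their rest and, in the air, squeeze them until the gap between their tips matches the distance between the two large bare pads in the middle of the board. Then set one tip gently down on each pad, touching the board with them nowhere else, and keep the squeeze and the touch steady for the reading: hold for about three seconds and finish while still holding, both tips on their pads. Leave the bottle and the scanner where they are.

Things in the scene. Friction and masses are not known exactly. Their poses are not given: they have to be found in the camera images.
- tweezers_grip (a point): point midway between the two grey grip pads (16 x 12 mm, on the outsides of the blades) of the measuring tweezers, lying in their rest with the tips down at 45 degrees. Frame level in the rest: x heading from heel to tips, y across the blades (squeezing line), z up. Tips 42.4 mm ahead and 42.4 mm lower; heel end 50 mm behind, 50 mm higher. Width over the pads 25.4 mm when free. None while held
- tip_left (a point): end of the left (+y) tip, a bare steel needle 2.4 mm thick. The tweezers (131 mm long, 55 g) have a black meter body 34 x 16 x 13 mm at the heel and two sprung black blades with grey grip pads. Free gap between the tip ends: 26 mm. Lowered 1 to 3 mm past first touch they press with up to 2 N; lowered further, the tweezers pivot in the fingers and the tips slide ahead, about 1 mm for each mm. None while held
- tip_right (a point): end of the right (-y) tip, like the left. Squeezing the grip pads 1 mm closer together brings the tips 2.25 mm closer. Spring force on each grip pad: 2 N at the first movement, 8.5 N at a tip gap of 13 mm, 12 N at 5 mm. None while held
- blade_left (a joint): squeeze angle of the left blade about its hinge at the heel, rad: 0 free, 0.115 at its stop. The tip moves in by 108 mm x angle, the grip pad by 48 mm x angle: tip gap = 26 mm - 108 mm x (left + right angle). Both angles are nearly equal when squeezed evenly
- blade_right (a joint): the same for the right blade
- pad_1_top (a point): middle of the top of one of the two large bare metal pads, 12 mm (its x) by 6 mm (its y), 0.4 mm proud of the board. The pads lie side by side along y inside a thin white square outline in the middle of the board, 10 to 16 mm apart centre to centre (differs from board to board). Frame level, turned with the board, z up
- pad_2_top (a point): the same for the other large pad
- board: green circuit board 150 (x) by 110 (y) mm, fixed in a holder with aluminium rails 18 mm high along the two long edges; origin at its middle on the mat, z up, board face 12 mm above the origin. Its parts stand up to 9 mm above its face, none over 1 mm within 25 mm of its middle. A far smaller bare pad pair on it is not meant
- rest: light grey rest of the tweezers, fixed, base 125 (x) by 62 (y) mm, origin at the middle of its underside, 54.9 mm straight under the grip point, x the heading of the tips. Behind (-x), a saddle 26 mm wide, up to 105 mm high; in front a trough 38 mm wide, up to 35 mm high. Beside the grip pads it is open down to its 5 mm base; the tweezers lift straight up and out
- solvent: bystander: clear bottle with white cap, 48 mm across, 115 mm high; origin under its centre
- scanner: bystander: black and lime-green hand-held barcode scanner lying on its side, 62 mm high; origin under its head (115 mm along x, 68 mm along y), grip reaching 145 mm to -y
There are look-alikes about, which are no part of the job. What is shaped like the part that bears tweezers_grip but green is not meant.

How it is judged:
By the outcome, as a careful person would: the job done as asked, in the order asked, and still so for the second after the job is handed in, while the arm keeps its last pose, push and grip.
It also fails if it takes over 48 s, if anything falls off the work surface, if the arm or the gripper's body presses on something with over 40 N, if the wrist force passes 120 N, or if a joint passes its speed limit or range.

## Working session

There is one attempt and no reset: what is moved stays moved. The work goes in short steps, Python scripts to look and compute and a tool call to move; the robot and the scene stay as the last step left them, time stands still between calls to the robot, and variables do not carry over. Pictures are saved under pics/ and viewed, at most 10 in all, crops included, and the job is handed in when it is done.

Besides the shell and the picture viewer there is one more tool, called after "Emit:" as name([rows], argument=value, ...), one row to a line, values as JSON. servo_tool: Moves the arm, as the interface text tells. Its arguments: {"type":"object","properties":{"moves":{"type":"array"},"force":{"type":"number"}},"required":["moves"]}

```bash
mkdir -p pics; cat > h.py <<'E'
import numpy as np, cv2
from workcell import *
def world(name,p):
    c=calibration(name); return np.array(c["R"]).T@(np.array(p)-np.array(c["t"]).ravel())
def px(name,X):
    c=calibration(name); r,_=cv2.Rodrigues(np.array(c["R"])); p,_=cv2.projectPoints(np.array(X,float).reshape(-1,3),r,np.array(c["t"],float),np.array(c["camera_matrix"]),np.array(c["dist"])); return p.reshape(-1,2)
def cloud(name,uv,d):
    c=calibration(name); n=cv2.undistortPoints(np.array(uv,float).reshape(-1,1,2),np.array(c["camera_matrix"]),np.array(c["dist"])).reshape(-1,2)
    P=np.c_[n,np.ones(len(n))]*np.array(d).reshape(-1,1); return (P-np.array(c["t"]).ravel())@np.array(c["R"])
def plane(name,uv,z):
    a=cloud(name,uv,np.ones(len(uv))); c=calibration(name); o=-np.array(c["R"]).T@np.array(c["t"]).ravel()
    k=(z-o[2])/(a[:,2]-o[2]); return o+(a-o)*k[:,None]
def save(im,f): cv2.imwrite("pics/"+f,cv2.cvtColor(im,cv2.COLOR_RGB2BGR))
E
python3 - <<'E'
from h import *
print(get_obs(), grasp_offset)
ims=[]
for n in("scene","top"):
    im,d=camera(n); ims.append(im); np.savez(n+".npz",im=im,d=d)
    for t in("tweezers_grip","tip_left","tip_right","pad_1_top","board","rest","solvent","scanner"):
        for r in mark_of(t,n)[:3]:
            w=world(n,r["xyz"]); print(n,t,round(r["score"],2),w.round(4),px(n,w).round(0)[0])
save(cv2.resize(ims[0],(800,600)),"scene.png");save(cv2.resize(ims[1],(800,600)),"top.png")
E
```

```text
{'time': 0.0, 'q': array([-6.34842106e+01,  5.01012379e+00,  1.00342307e+01,  9.50996603e+01,
       -1.06800600e-03,  8.99980020e+01]), 'qd': array([ 0.08596469,  0.07030906, -0.0509305 , -0.00657246, -0.01886752,
       -0.07640811]), 'joint_efforts': array([-1.12375608e-03, -5.20392466e+01,  4.64807224e+01,  1.61880342e-02,
       -1.95975485e-05,  1.75677354e-05]), 'ee_pos': array([ 0.2454121 , -0.49189455,  0.19149047]), 'tcp_rot': array([-1.79924447e+02,  1.06537044e-03,  2.65177888e+01]), 'wrist_force': array([-0.67231068,  0.77896422,  0.27518739]), 'torque': array([-0.00428531, -0.0635936 , -0.00864381]), 'grasp_force': 0.0, 'opening': 0.08526839775094927} 0.0187
scene tweezers_grip 0.77 [ 0.5575 -0.1933  0.0508] [207. 231.]
scene tweezers_grip 0.77 [ 0.5227 -0.3604  0.0148] [146. 249.]
scene tweezers_grip 0.6 [ 0.6048 -0.0158  0.0113] [273. 229.]
scene tip_left 0.63 [ 0.5726 -0.3149  0.004 ] [168. 260.]
scene tip_right 0.66 [0.5696 0.0188 0.0271] [279. 213.]
scene tip_right 0.63 [ 0.5711 -0.3142  0.0358] [166. 254.]
scene board 0.7 [0.5724 0.2179 0.0036] [338. 195.]
scene rest 0.72 [ 5.526e-01 -1.977e-01 -2.000e-04] [207. 239.]
scene solvent 0.81 [0.4606 0.4837 0.0024] [390. 144.]
scene scanner 0.89 [ 0.3677 -0.4917 -0.0039] [ 88. 225.]
top tweezers_grip 0.59 [ 0.5534 -0.2013  0.0577] [300. 189.]
top tweezers_grip 0.58 [ 0.5231 -0.3553  0.0158] [342. 199.]
top tweezers_grip 0.55 [ 0.6072 -0.0236  0.017 ] [248. 176.]
top tip_left 0.56 [5.671e-01 2.060e-02 5.000e-04] [236. 188.]
top tip_right 0.48 [0.5695 0.0219 0.03  ] [236. 186.]
top tip_right 0.48 [ 0.5638 -0.3238  0.0334] [334. 187.]
top board 0.89 [0.5657 0.214  0.0054] [182. 188.]
top rest 0.85 [ 0.5557 -0.196  -0.0008] [296. 191.]
top solvent 0.52 [0.46   0.4785 0.0009] [107. 218.]
top scanner 0.88 [ 3.668e-01 -4.900e-01 -1.000e-04] [381. 243.]
```

View pics/scene.png

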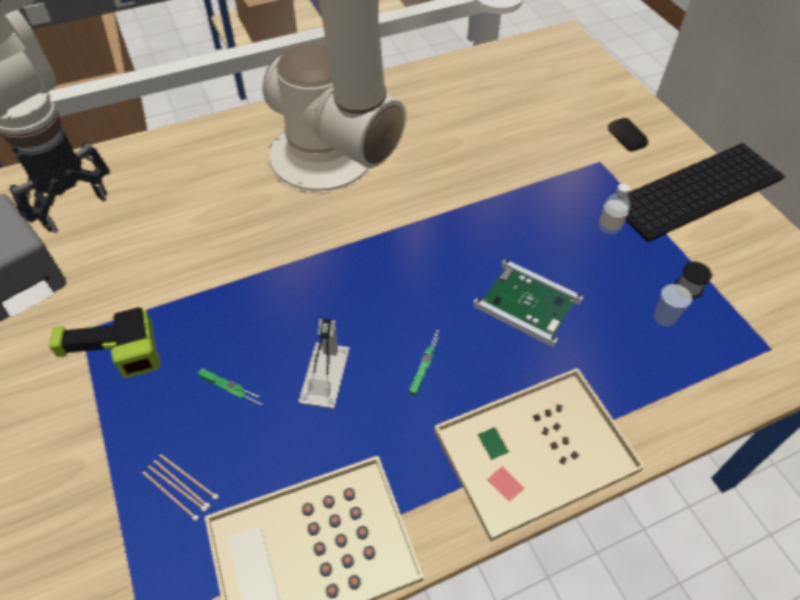

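```bash
python3 - <<'E'
from h import *
im=np.load("top.npz")["im"]; save(cv2.resize(im[140:245,130:410],(800,300),interpolation=cv2.INTER_CUBIC),"topc.png")
E
```

```text
(no output)
```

View pics/topc.png

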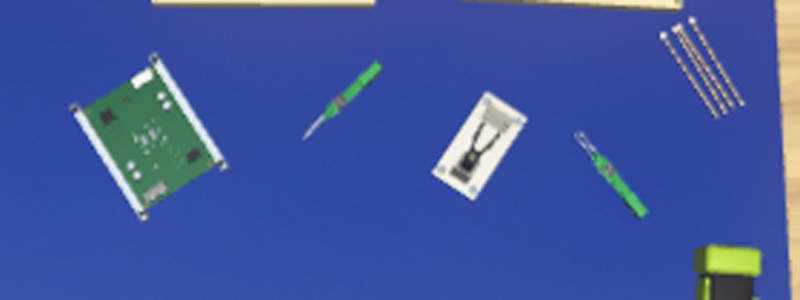

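Candidates (scene pixels): black tweezers in the grey rest (207,231); green look-alikes lying on the mat at (146,249) and (273,229). By the description I choose the black one. The board is at (338,195), and the bottle and scanner are well clear.

```bash
python3 - <<'E'
from h import *
from scipy.spatial.transform import Rotation as R
im,d=camera("top"); ims=im
for t in("rest","board","tweezers_grip"):
    for r in cut_out(t,"top")[:3]:
        v,u=np.nonzero(r["mask"]); P=cloud("top",np.c_[u,v],d[v,u])[:,:2]; P=P[d[v,u]>0]
        c,s,a=cv2.minAreaRect((P*1000).astype(np.float32)); print(t,r["score"],np.round(c),np.round(s),a,cv2.boxPoints((c,s,a)).round(0).tolist())
c=calibration("wrist"); o=get_obs(); T=R.from_euler("xyz",o["tcp_rot"],degrees=True).as_matrix()
Rc=np.array(c["R"]); print("cam in tool: pos",T.T@(-Rc.T@np.array(c["t"]).ravel()-o["ee_pos"]),"\naxes cols",(T.T@Rc.T).round(3)); print(c["camera_matrix"])
print("T",T.round(3))
x0,y0=px("top",[[.5557,-.196,.05]])[0].astype(int)
save(cv2.resize(im[y0-35:y0+35,x0-45:x0+45],None,fx=7,fy=7,interpolation=cv2.INTER_CUBIC),"crop.png")
E
```

```text
rest 0.66 [ 555. -198.] [ 66. 128.] 56.17298126220703 [[483.0, -190.0], [590.0, -261.0], [626.0, -206.0], [520.0, -135.0]]
board 0.69 [563. 214.] [166. 128.] 33.488487243652344 [[458.0, 221.0], [529.0, 115.0], [667.0, 206.0], [597.0, 313.0]]
tweezers_grip 0.6 [ 504. -369.] [90. 20.] 33.848609924316406 [[461.0, -386.0], [472.0, -402.0], [547.0, -352.0], [536.0, -336.0]]
tweezers_grip 0.57 [625. -39.] [13. 82.] 42.5758056640625 [[592.0, -13.0], [648.0, -74.0], [657.0, -65.0], [601.0, -4.0]]
cam in tool: pos [ 0.07541617  0.00027082 -0.18115423] 
axes cols [[-0.    -0.956 -0.293]
 [ 1.    -0.     0.   ]
 [-0.    -0.293  0.956]]
[[340.61732254   0.         256.85737646]
 [  0.         340.61732254 186.10646464]
 [  0.           0.           1.        ]]
T [[ 0.895  0.446 -0.   ]
 [ 0.446 -0.895  0.   ]
 [-0.    -0.    -1.   ]]
```

View pics/crop.png

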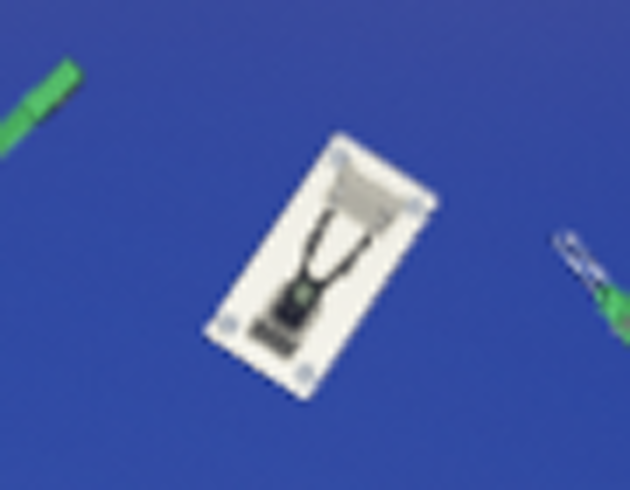

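Picture: the black tweezers lie in the grey rest, heel (dark body) at crop (290,310), tips up-right at (375,235), so they head about -33.6° in yaw. The choice is confirmed. I'll put the camera on the tips' side, which means turning the last joint the long way round.

Emit:
servo_tool([
  [[0,0,-8.5],[0.0,0,-0.01],100],
  [[0,0,8.5],[0.045,-0.014,0],100],
  [[0,0,0],[0.045,-0.014,0],100],
  [[0,0,0],[0.045,-0.014,0],100],
  [[0,0,0],[0.045,-0.014,0],100],
  [[0,0,0],[0.045,-0.014,0],100],
  [[0,0,0],[0.045,-0.014,0],100],
  [[0,0,0],[0.045,-0.014,0],100],
  [[0,0,0],[0.045,-0.014,0],100],
  [[0,0,0],[0.045,-0.014,0],100],
  [[0,0,-8.5],[0,0,0],100],
  [[0,0,-8.5],[0,0,0],100],
])

```text
time: 2.3
ee_pos: [0.545, -0.1924, 0.2016]
tcp_rot: [-180.0, 0.0, 44.3]
wrist_force: [0.2, 0.3, 0.4]
opening: 0.0851
grasp_force: 0.0
```

```bash
python3 -c "
from h import *
o=get_obs();print(o['q'].round(1),o['ee_pos'],o['tcp_rot'])"
```

```text
[-19.4   9.2  15.8  96.6  -0.  116.2] [ 0.54499285 -0.19236918  0.20164833] [-1.79957508e+02  2.34334699e-02  4.43110868e+01]
```

Emit:
servo_tool([
  [[0,0,-8.55],[0,0,0],100],
  [[0,0,-8.55],[0,0,0],100],
  [[0,0,-8.55],[0,0,0],100],
  [[0,0,-8.55],[0,0,0],100],
  [[0,0,-8.55],[0,0,0],100],
  [[0,0,-8.55],[0,0,0],100],
  [[0,0,-8.55],[0,0,0],100],
  [[0,0,-8.55],[0,0,0],100],
  [[0,0,-8.55],[0,0,0],100],
  [[0,0,-8.55],[0,0,0],100],
  [[0,0,-8.55],[0,0,0],100],
])

```text
time: 3.4
ee_pos: [0.5441, -0.1938, 0.2022]
tcp_rot: [-180.0, -0.0, 138.2]
wrist_force: [-0.8, -0.3, 0.5]
opening: 0.0855
grasp_force: 0.0
```

Emit:
servo_tool([
  [[0,0,-8.55],[0,0,0],100],
  [[0,0,-8.55],[0,0,0],100],
  [[0,0,-8.55],[0,0,0],100],
  [[0,0,-8.55],[0,0,0],100],
  [[0,0,-8.55],[0,0,0],100],
  [[0,0,-8.55],[0,0,0],100],
  [[0,0,-8.55],[0,0,0],100],
  [[0,0,-8.55],[0,0,0],100],
  [[0,0,-8.55],[0,0,0],100],
  [[0,0,-8.55],[0,0,0],100],
  [[0,0,-8.55],[0,0,0],100],
])

```text
time: 4.5
ee_pos: [0.5441, -0.1938, 0.2022]
tcp_rot: [180.0, -0.0, -127.7]
wrist_force: [-0.1, -0.0, -0.1]
opening: 0.0855
grasp_force: 0.0
```

Emit:
servo_tool([
  [[0,0,-8.55],[0,0,0],100],
  [[0,0,-8.55],[0,0,0],100],
  [[0,0,-8.55],[0,0,0],100],
  [[0,0,-8.55],[0,0,0],100],
  [[0,0,-8.55],[0,0,0],100],
  [[0,0,-8.55],[0,0,0],100],
  [[0,0,-8.55],[0,0,0],100],
  [[0,0,-8.55],[0,0,0],100],
  [[0,0,-8.55],[0,0,0],100],
  [[0,0,-8.55],[0,0,0],100],
  [[0,0,-6],[0,0,0],100],
])

```text
time: 5.6
ee_pos: [0.5441, -0.1938, 0.2022]
tcp_rot: [180.0, 0.0, -36.2]
wrist_force: [-0.4, 0.2, -0.2]
opening: 0.0854
grasp_force: 0.0
```

```bash
python3 - <<'E'
from h import *
o=get_obs();print(o['q'].round(1),o['ee_pos'],o['tcp_rot'])
im,d=camera("wrist"); np.savez("w1.npz",im=im,d=d); save(cv2.resize(im,(800,600)),"w1.png")
for t in("tweezers_grip","tip_left","tip_right","rest"):
    for r in mark_of(t,"wrist")[:3]:
        w=world("wrist",r["xyz"]); print(t,round(r["score"],2),w.round(4),px("wrist",w).round(0)[0])
E
```

```text
[ -19.6    9.1   15.7   96.6   -0.  -163.4] [ 0.54407893 -0.19384289  0.20217899] [ 1.79998143e+02  2.63317589e-03 -3.62345926e+01]
tweezers_grip 0.94 [ 0.6096 -0.0239  0.0147] [105. 195.]
tweezers_grip 0.9 [ 0.5557 -0.1954  0.0536] [252. 151.]
tweezers_grip 0.85 [ 0.5261 -0.3554  0.0163] [393.  77.]
tip_left 0.8 [0.5693 0.0232 0.007 ] [103. 240.]
tip_left 0.62 [ 0.5669 -0.3177  0.0066] [339.  66.]
tip_left 0.53 [ 0.5996 -0.2167  0.0134] [243.  99.]
tip_right 0.91 [ 0.568  -0.3205  0.0368] [348.  61.]
tip_right 0.76 [0.5647 0.0189 0.0346] [ 99. 252.]
tip_right 0.53 [ 0.5832 -0.2318  0.0124] [264. 103.]
rest 0.92 [ 0.5521 -0.1986  0.0033] [256. 143.]
```

View pics/w1.png

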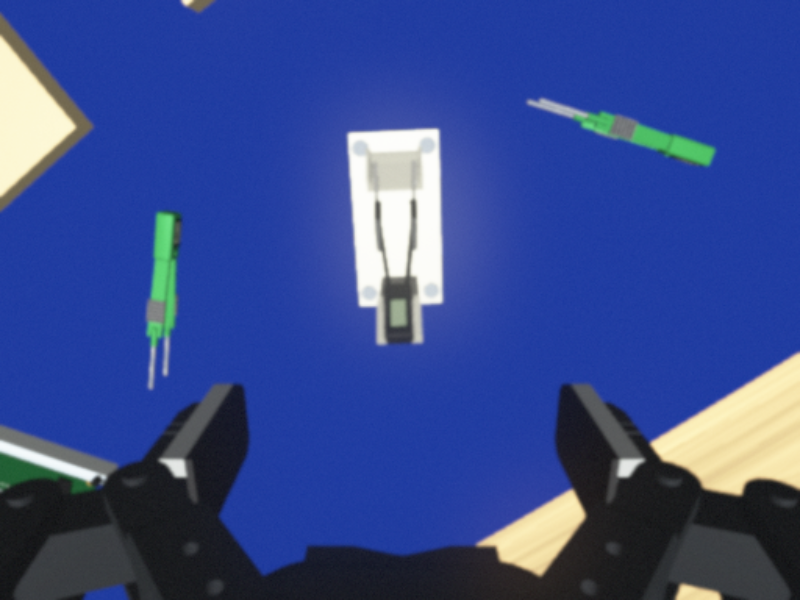

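The wrist picture shows the rest at (400,215) with the black tweezers, tips up at (375–415,170), heel at (400,315), and green look-alikes at both sides. Next I'll refine the pose.

```bash
python3 - <<'E'
from h import *
z=np.load("w1.npz"); im,d=z["im"].astype(int),z["d"]
v,u=np.mgrid[60:225,200:310]; v,u=v.ravel(),u.ravel()
P=cloud("wrist",np.c_[u,v],d[v,u]); C=im[v,u]
white=(C[:,0]>110)&(abs(C[:,0]-C[:,2])<60)
b=white&(P[:,2]>0.0)&(P[:,2]<0.011)
print("base z",np.median(P[b,2]),b.sum())
Q=plane("wrist",np.c_[u,v][b],0.005)[:,:2]
c,s,a=cv2.minAreaRect((Q*1000).astype(np.float32)); print(c,s,a)
c=np.array(c)/1000; yaw=np.radians(-33.6)
bp=cv2.boxPoints(cv2.minAreaRect((Q*1000).astype(np.float32)))
e=max([(bp[1]-bp[0]),(bp[2]-bp[1])],key=np.linalg.norm); yaw=np.arctan(e[1]/e[0]); print("yaw",np.degrees(yaw))
dark=(C.max(1)<75)&(P[:,2]>0.02)
L=(P[:,:2]-c)@np.array([[np.cos(yaw),-np.sin(yaw)],[np.sin(yaw),np.cos(yaw)]])
D=np.c_[L,P[:,2]][dark]*1000
for x in range(-65,50,8):
    m=abs(D[:,0]-x)<4
    if m.sum()>2: print(x,m.sum(),"y",D[m,1].min().round(1),D[m,1].max().round(1),np.round(D[m&(D[:,1]<0),1].mean(),1),np.round(D[m&(D[:,1]>0),1].mean(),1),"z",np.percentile(D[m,2],[10,50,90]).round(1))
E
```

```text
base z 0.006482831926903938 4622
(543.5596313476562, -189.4192352294922) (64.65653228759766, 156.2266082763672) 55.59539031982422
yaw -34.40461
-33 83 y -6.0 6.2 -3.3 3.1 z [107.3 108.9 110.4]
-25 59 y -6.4 6.1 -4.3 4.4 z [102.4 107.5 108.8]
-17 35 y -6.0 6.6 -4.6 4.7 z [92.2 93.5 99.5]
-9 77 y -6.1 6.5 -3.1 3.3 z [89.  90.9 92.4]
```

Emit:
servo_tool([
  [[0,0,-2.1],[0,0,0],100],
  [[0,0,0],[0.006,-0.003,0],100],
  [[0,-6.7,0],[0,0,0],100],
  [[0,-6.7,0],[0,0,0],100],
  [[0,-6.6,0],[0,0,0],100],
  [[0,0,0],[0.0114,0,0.031],100],
  [[0,0,0],[0.0114,0,0.031],100],
  [[0,0,0],[0.0114,0,0.031],100],
  [[0,0,0],[0.0114,0,0.031],100],
  [[0,0,0],[0.0068,0,0.0186],100],
  [[0,0,0],[0,0,0],100],
])

```text
time: 6.95
ee_pos: [0.5503, -0.1947, 0.047]
tcp_rot: [179.9, 20.1, -34.6]
wrist_force: [-0.1, -0.2, -0.2]
opening: 0.0854
grasp_force: 0.0
```

```bash
python3 - <<'E'
from h import *
o=get_obs();print(o['q'].round(1),o['ee_pos'],o['tcp_rot'])
im,d=camera("wrist"); np.savez("w2.npz",im=im,d=d); save(cv2.resize(im,(800,600)),"w2.png")
for t in("tweezers_grip","tip_left","tip_right","rest"):
    for r in mark_of(t,"wrist")[:2]:
        w=world("wrist",r["xyz"]); print(t,round(r["score"],2),w.round(4),px("wrist",w).round(0)[0])
E
```

```text
[ -21.8   31.9   24.6  102.4    4.3 -168. ] [ 0.55032478 -0.19474936  0.04698159] [179.88228103  20.14000006 -34.61930215]
tweezers_grip 0.82 [ 0.6119 -0.0237  0.0183] [ 24. 236.]
tip_left 0.96 [0.5676 0.0218 0.0133] [ 43. 282.]
tip_left 0.73 [ 0.5702 -0.3205  0.0126] [434.  47.]
tip_right 0.85 [0.5636 0.0189 0.0371] [ 36. 307.]
tip_right 0.77 [ 0.5845 -0.2318  0.0152] [278. 116.]
rest 0.85 [ 0.5569 -0.1984  0.0088] [257. 170.]
```

View pics/w2.png

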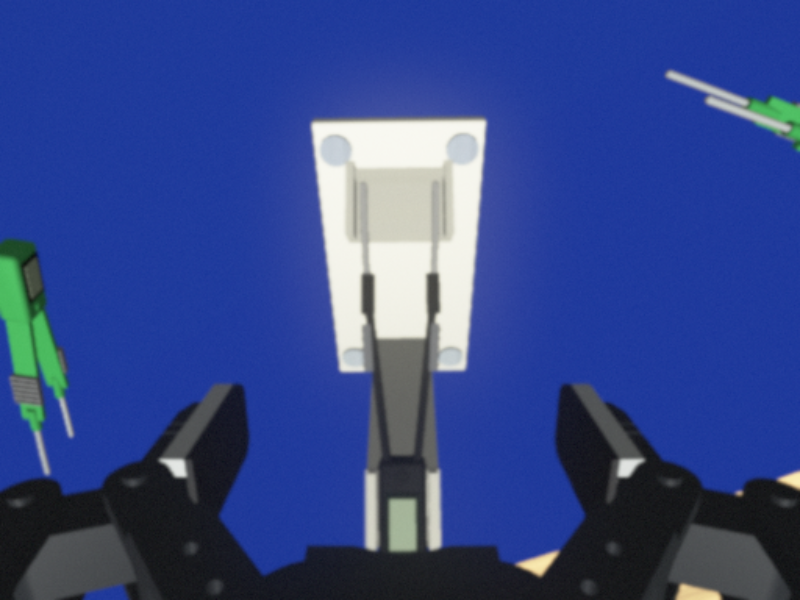

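```bash
python3 - <<'E'
from h import *
s=np.array([512/800,384/600])
Q=plane("wrist",np.array([[313,121],[486,119],[466,371],[339,371]])*s,0.005)*1000; print(Q.round(1))
f=(Q[0]+Q[1])/2; r=(Q[2]+Q[3])/2; h=(f-r)[:2]; print("len",np.linalg.norm(h),"w",np.linalg.norm(Q[0]-Q[1]),"yaw",np.degrees(np.arctan2(h[1],h[0])),"ctr",(f+r)/2)
a=np.radians(-34.4); H=np.array([np.cos(a),np.sin(a),0]);Y=np.array([-H[1],H[0],0])
c=(f+r)/2000; c[2]=.0549
for k in(-1,1): print(px("wrist",c+k*Y*.0127)/s, px("wrist",c+H*.0424-[0,0,.0424]+k*Y*.013)/s)
E
```

```text
[[ 625.5 -206.2    5. ]
 [ 590.3 -258.7    5. ]
 [ 482.8 -187.2    5. ]
 [ 519.3 -133.9    5. ]]
len 128.76831752932765 w 63.18492757275849 yaw -33.9395164328431 ctr [ 554.46281362 -196.48827616    5.        ]
[[436.2868726  343.65069248]] [[435.39421554 183.98118886]]
[[365.83755558 343.71980578]] [[366.47088879 184.08814567]]
```

Emit:
servo_tool([
  [[0,0,-0.5],[0.0014,0,0.0098],100],
  [[0,0,0],[0,0,0],60],
  [[0,0,0],[0,0,0],40],
  [[0,0,0],[0,0,0],27],
  [[0,0,0],[0,0,0],27],
  [[0,0,0],[0,0,0],27],
  [[0,0,0],[0,0,0],27],
  [[0,0,0],[0,0,0],27],
], force=20)

```text
time: 8.0
ee_pos: [0.5498, -0.1942, 0.0407]
tcp_rot: [-179.8, 19.8, -33.9]
wrist_force: [-0.1, -0.6, 0.9]
opening: 0.0228
grasp_force: 0.0
```

```bash
python3 - <<'E'
from h import *
o=get_obs();print(o['ee_pos'],o['tcp_rot'],o['opening'],o['grasp_force'])
im,d=camera("wrist"); save(cv2.resize(im,(800,600)),"w3.png")
E
```

```text
[ 0.54982469 -0.19416073  0.04065578] [-179.82097275   19.84728243  -33.93919971] 0.02275489008259129 0.0
```

View pics/w3.png

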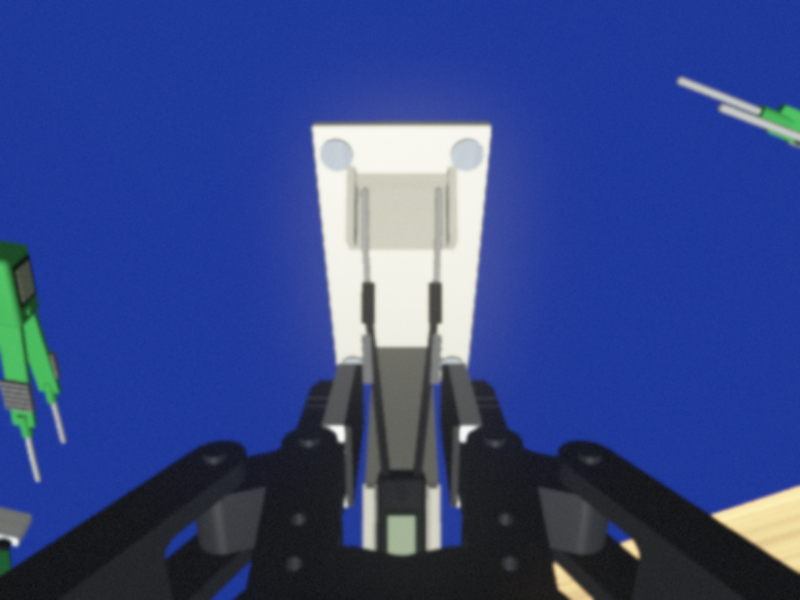

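```bash
python3 - <<'E'
from h import *
from scipy.spatial.transform import Rotation as R
o=get_obs(); T=R.from_euler("xyz",o["tcp_rot"],degrees=True).as_matrix()
im,d=camera("wrist"); np.savez("w3.npz",im=im,d=d)
def tool(uv): 
    uv=np.array(uv); return ((cloud("wrist",uv,d[uv[:,1],uv[:,0]])-o["ee_pos"])@T*1000).round(1)
for u8,v8 in[(345,375),(355,380),(348,400),(338,420),(335,433),(318,390),(462,375),(452,380),(460,400),(470,433),(367,350),(436,350),(367,370),(402,490),(367,300),(435,300)]:
    u,v=round(u8*.64),round(v8*.64); print((u8,v8),im[v,u],tool([[u,v]])[0])
for row in (236,240,244,250,256): 
    uu=np.arange(195,325,3); t=tool(np.c_[uu,np.full(len(uu),row)]); print(row,[(int(u),*map(float,p)) for u,p in zip(uu,t) if -60<p[2]<40][:24])
E
```

```text
(345, 375) [87 89 90] [ 10.9 -15.7 -49. ]
(355, 380) [46 47 51] [ 11.4 -12.8 -52.8]
(348, 400) [61 61 62] [ 11.6 -13.4 -64.3]
(338, 420) [81 84 85] [ 12.1 -14.9 -74.6]
(335, 433) [133 136 134] [ 12.8 -14.8 -80.9]
(318, 390) [32 34 44] [  8.4 -22.5 -53.3]
(462, 375) [89 90 90] [ 11.3  16.3 -49.8]
(452, 380) [80 80 82] [ 11.1  13.1 -52.3]
(460, 400) [85 88 88] [ 11.7  13.9 -64.4]
(470, 433) [69 69 73] [ 12.9  14.5 -81.1]
(367, 350) [128 129 129] [  6.4 -11.5 -21.4]
(436, 350) [130 131 131] [  6.1  11.  -20.6]
(367, 370) [127 129 129] [  0.6 -11.4 -24.5]
(402, 490) [46 47 49] [-33.2  -0.3 -40.8]
(367, 300) [69 70 67] [ 20.  -11.9 -10.6]
(435, 300) [73 72 69] [ 20.2  10.7 -11.1]
236 [(216, 11.9, -18.0, -47.0), (219, 11.9, -16.7, -47.1), (222, 11.5, -15.5, -46.3), (225, 11.7, -14.2, -46.7), (228, 10.9, -13.0, -45.1), (231, 8.7, -12.1, -40.3), (234, 0.8, -12.0, -23.7), (237, 0.2, -10.5, -22.5), (240, 0.1, -9.0, -22.2), (243, -24.6, -9.8, 29.8), (246, -24.4, -7.8, 29.5), (249, -24.6, -5.7, 29.8), (252, -24.6, -3.7, 29.8), (255, -25.1, -1.7, 30.9), (258, -25.1, 0.4, 30.8), (261, -25.0, 2.4, 
[... 2012 characters left out ...]
.2), (270, -6.9, 6.4, -24.0), (273, -6.2, 7.8, -25.5), (276, -28.2, 12.0, 16.5)]
256 [(198, 8.0, -24.3, -57.6), (201, 8.6, -22.8, -58.8), (204, 7.9, -21.8, -57.6), (207, 8.0, -20.6, -57.8), (228, 8.2, -12.0, -58.0), (231, 0.1, -12.1, -43.2), (237, -30.3, -13.0, 12.5), (240, -8.9, -8.9, -26.8), (243, -9.2, -7.4, -26.2), (246, -30.7, -7.3, 13.1), (249, -30.8, -5.4, 13.4), (252, -30.3, -3.5, 12.5), (255, -30.3, -1.6, 12.5), (258, -30.2, 0.3, 12.3), (261, -30.3, 2.3, 12.4), (264, -30.2, 4.2, 12.3), (267, -30.2, 6.1, 12.3), (270, -8.8, 6.3, -26.9), (273, -8.1, 7.8, -28.1), (276, -30.1, 11.8, 12.1), (282, 0.2, 11.0, -43.3), (285, 8.1, 11.1, -57.7), (306, 7.3, 19.8, -56.4), (309, 7.9, 20.9, -57.5)]
```

Odd but clear: the depth picture puts the finger ends about 42 mm short of the reported TCP (tool z ≈ -42), and the fingers closed in free air above the grip pads. I trust the camera, so I'll open and advance along the tool axis.

Emit:
servo_tool([
  [[0,0,0],[0,0,0],60],
  [[0,0,0],[0,0,0],60],
  [[0,0,0],[0,0,0],60],
  [[0,0,0],[0,0,0.01],60],
  [[0,0,0],[0,0,0.01],60],
  [[0,0,0],[0,0,0.01],60],
  [[0,0,0],[0,0,0],60],
])

```text
time: 8.8
ee_pos: [0.5401, -0.1877, 0.0105]
tcp_rot: [-179.9, 20.0, -33.9]
wrist_force: [-1.2, -0.3, -0.4]
opening: 0.0511
grasp_force: 0.0
```

```bash
cat >> h.py <<'E'
from scipy.spatial.transform import Rotation as R
def tcloud(step=1):
    "wrist depth as tool-frame points in mm with pixels"
    o=get_obs(); T=R.from_euler("xyz",o["tcp_rot"],degrees=True).as_matrix()
    im,d=camera("wrist"); v,u=np.mgrid[0:384:step,0:512:step]; u,v=u.ravel(),v.ravel()
    P=(cloud("wrist",np.c_[u,v],d[v,u])-o["ee_pos"])@T*1000
    return o,T,im,d,u,v,P
E
python3 - <<'E'
from h import *
o,T,im,d,u,v,P=tcloud()
print(o['q'].round(1),o['ee_pos'],o['tcp_rot'],o['wrist_force'],o['opening'])
g=(np.array([.5545,-.1965,.0549])-o["ee_pos"])@T*1000; print("grip in tool",g)
# finger front: lowest point per side
for s in(-1,1):
    m=(P[:,1]*s>15)&(P[:,1]*s<40)&(abs(P[:,0])<16)&(P[:,2]>-75)&(P[:,2]<-25)
    k=m&(P[:,2]>np.percentile(P[m,2],97)); print(s,m.sum(),P[k].mean(0).round(1),u[k].mean(),v[k].mean())
np.savez("w4.npz",im=im,d=d); save(cv2.resize(im,(800,600)),"w4.png")
E
```

```text
[ -21.6   30.4   18.5   97.7    4.3 -168.4] [ 0.54008843 -0.18769776  0.01053779] [-179.86065183   20.0163376   -33.94321649] [-1.18020496 -0.33302571 -0.43597328] 0.05111243217582612
grip in tool [  0.66690535  -0.86015385 -47.45518228]
-1 1705 [  1.3 -26.  -45.1] 199.92307692307693 254.55769230769232
1 1719 [  2.7  25.3 -45. ] 314.0192307692308 251.67307692307693
```

View pics/w4.png

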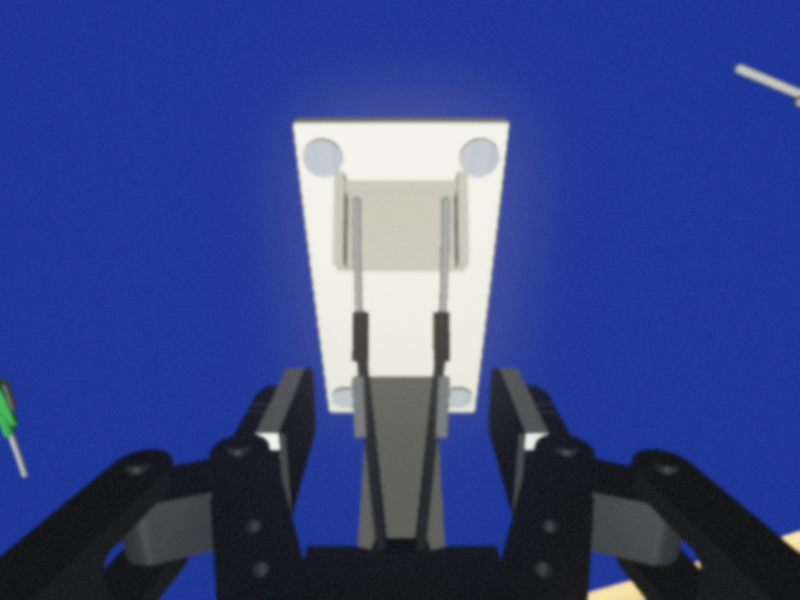

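The picture shows the fingers straddling the blades. Finger ends are at rows ~370 and the grip pads at (360,405) and (442,405), centred. Another 12 mm along the axis, then close lightly.

Emit:
servo_tool([
  [[0,0,0],[0,0,0.006],60],
  [[0,0,0],[0,0,0.006],60],
  [[0,0,0],[0,0,0],45],
  [[0,0,0],[0,0,0],35],
  [[0,0,0],[0,0,0],27],
  [[0,0,0],[0,0,0],27],
  [[0,0,0],[0,0,0],27],
  [[0,0,0],[0,0,0],27],
], force=20)

```text
time: 9.65
ee_pos: [0.5382, -0.1861, 0.0013]
tcp_rot: [-179.8, 19.8, -33.9]
wrist_force: [0.4, -0.2, 0.5]
opening: 0.0232
grasp_force: 4.1
```

```bash
python3 - <<'E'
from h import *
o,T,im,d,u,v,P=tcloud()
print(o['ee_pos'],o['tcp_rot'],o['wrist_force'],o['opening'],o['grasp_force'])
g=(np.array([.5545,-.1965,.0549])-o["ee_pos"])@T*1000; print("grip in tool",g)
save(cv2.resize(im,(800,600)),"w5.png")
E
```

```text
[ 0.53820784 -0.186112    0.00132427] [-179.81415412   19.82838902  -33.93733683] [ 0.43177696 -0.23099168  0.53285127] 0.023173489317527222 4.067089268532911
grip in tool [-2.06876815e-03 -6.62018471e-01 -5.69496727e+01]
```

View pics/w5.png

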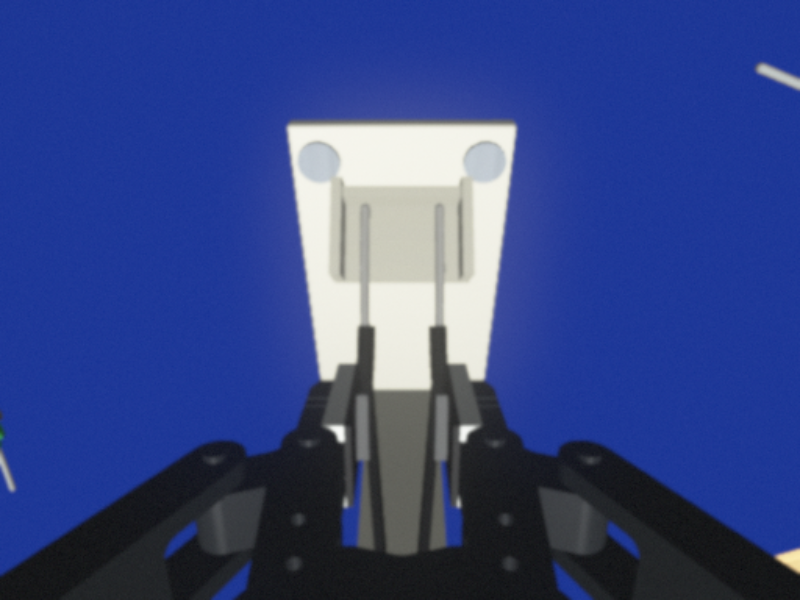

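Grasp confirmed: 4.1 N, with the blades slightly squeezed between the pads. Lift straight up.

Emit:
servo_tool([
  [[0,0,0],[-0.0034,0,-0.0094],27],
  [[0,0,0],[-0.0068,0,-0.0188],27],
  [[0,0,0],[-0.0085,0,-0.0235],27],
  [[0,0,0],[-0.011,0,-0.03],27],
  [[0,0,0],[-0.011,0,-0.03],27],
  [[0,0,0],[-0.0085,0,-0.0235],27],
  [[0,0,0],[-0.003,0,-0.008],25],
  [[1.5,0,4],[0,0,0],25],
  [[2.9,0,8],[0,0,0],25],
  [[2.9,0,8],[0,0,0],25],
  [[2.9,0,8],[0,0,0],25],
  [[2.9,0,8],[0,0,0],25],
])

```text
time: 10.9
ee_pos: [0.5372, -0.1862, 0.1525]
tcp_rot: [-179.8, 20.1, -72.6]
wrist_force: [0.0, -0.4, -0.4]
opening: 0.0216
grasp_force: 5.6
```

Emit:
servo_tool([
  [[2.9,0,8],[0,0,0],25],
  [[2.9,0,8],[0,0,0],25],
  [[2.9,0,8],[0,0,0],25],
  [[2.9,0,8],[0,0,0],25],
  [[2.9,0,8],[0,0,0],25],
  [[2.9,0,8],[0,0,0],25],
  [[2.9,0,8],[0,0,0],25],
  [[2.9,0,8],[0,0,0],25],
  [[2.4,0,6.6],[0,0,0],25],
  [[0,0,0],[0,0,0],25],
])

```text
time: 11.9
ee_pos: [0.5366, -0.1854, 0.1535]
tcp_rot: [-180.0, 20.2, -147.5]
wrist_force: [0.9, 0.5, -0.2]
opening: 0.0214
grasp_force: 5.6
```

```bash
python3 -c "
from h import *
o=get_obs();print(o['q'].round(1),o['ee_pos'],o['tcp_rot'],o['opening'],o['grasp_force'])
T=R.from_euler('xyz',o['tcp_rot'],degrees=True).as_matrix(); print(T.round(3)); print('down in tool',T.T@[0,0,-1]); print((np.array([.6175,.249,.15])-o['ee_pos'])@T)"
```

```text
[-29.   -5.3  -6.9  78.5  17.6 -60. ] [ 0.53664399 -0.18544942  0.15345365] [-179.99393338   20.16034185 -147.48020857] 0.021441867779324546 5.588550344109535
[[-0.792 -0.538  0.291]
 [-0.505  0.843  0.185]
 [-0.345 -0.    -0.939]]
down in tool [3.44648524e-01 9.93952014e-05 9.38731796e-01]
[-0.2820573   0.32287417  0.10720015]
```

Emit:
servo_tool([
  [[0,0,0],[-0.014,0.016,0.0053],25],
  [[0,0,0],[-0.028,0.032,0.0107],25],
  [[0,0,0],[-0.028,0.032,0.0107],25],
  [[0,0,0],[-0.028,0.032,0.0107],25],
  [[0,0,0],[-0.028,0.032,0.0107],25],
  [[0,0,0],[-0.028,0.032,0.0107],25],
  [[0,0,0],[-0.028,0.032,0.0107],25],
  [[0,0,0],[-0.028,0.032,0.0107],25],
  [[0,0,0],[-0.028,0.032,0.0107],25],
  [[0,0,0],[-0.028,0.032,0.0107],25],
  [[0,0,0],[-0.014,0.016,0.0053],25],
  [[0,0,0],[0,0,0],25],
])

```text
time: 13.1
ee_pos: [0.6171, 0.2477, 0.148]
tcp_rot: [180.0, 20.0, -147.0]
wrist_force: [-0.0, -0.7, -0.8]
opening: 0.0218
grasp_force: 5.6
```

```bash
python3 - <<'E'
from h import *
o,T,im,d,u,v,P=tcloud()
print(o['q'].round(1),o['ee_pos'],o['tcp_rot'],o['opening'],o['grasp_force'])
for t in("pad_1_top","tip_left","tip_right","board"):
    for r in mark_of(t,"wrist")[:4]:
        w=world("wrist",r["xyz"]); print(t,round(r["score"],2),w.round(4),px("wrist",w).round(0)[0])
np.savez("w6.npz",im=im,d=d); save(cv2.resize(im,(800,600)),"w6.png")
E
```

```text
[ 19.7  -1.6  -4.6  67.5   4.5 -12.6] [0.61714575 0.24765607 0.14803021] [ 179.98899282   19.99738789 -146.99213694] 0.021814804398096563 5.589289292693138
pad_1_top 0.67 [0.5617 0.215  0.0155] [264.  42.]
tip_left 0.73 [0.5666 0.2013 0.1611] [237. 123.]
tip_right 0.89 [0.5623 0.2156 0.1616] [271. 132.]
board 0.67 [0.5667 0.2117 0.0036] [258.  41.]
board 0.16 [0.5741 0.2059 0.017 ] [247.  50.]
```

View pics/w6.png

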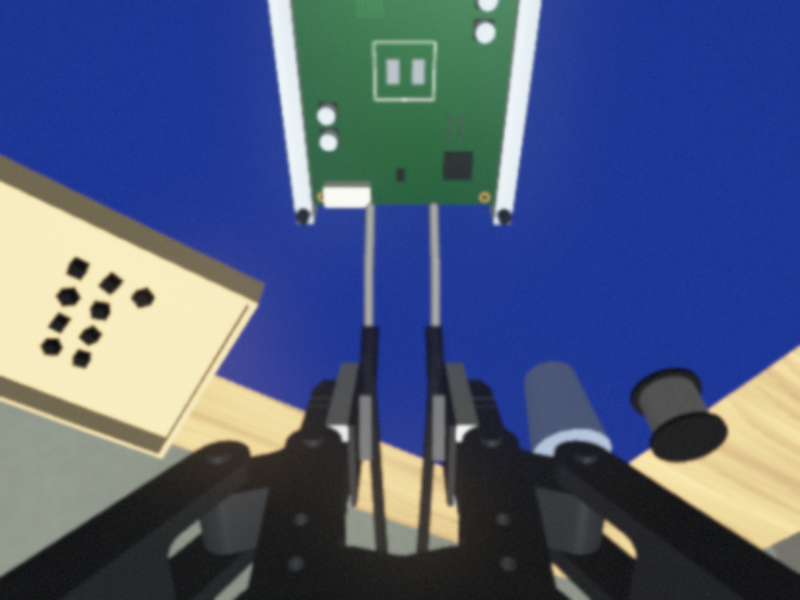

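The picture shows the large pad pair at (393,72) and (418,72) inside the white outline, and the tips at (370,207) and (434,207). The small pair at (455,128) is not meant. Next I'll measure the pads and tips.

```bash
cat > m.py <<'E'
from h import *
def measure(o,T,im,d,pz=0.0124,show=True):
    g=cv2.cvtColor(cv2.resize(im,None,fx=4,fy=4,interpolation=cv2.INTER_CUBIC),cv2.COLOR_RGB2HSV)
    m=((g[...,1]<75)&(g[...,2]>110)).astype(np.uint8)
    n,l,st,ce=cv2.connectedComponentsWithStats(m)
    out=[]
    for i in range(1,n):
        cp=(ce[i]+.5)/4-.5
        ar=st[i,4]
        if ar<150: continue
        cnt,_=cv2.findContours((l==i).astype(np.uint8),cv2.RETR_EXTERNAL,cv2.CHAIN_APPROX_NONE)
        Q=plane("wrist",(cnt[0].reshape(-1,2)+.5)/4-.5,pz)
        r=cv2.minAreaRect((Q[:,:2]*1000).astype(np.float32)); s=sorted(r[1])
        if 4<s[0]<8 and 9<s[1]<15: out.append((r,cp))
    cs=[]
    for r,cp in out:
        w=np.array([r[0][0]/1000,r[0][1]/1000,pz]); cs.append(w); print("pad px",cp.round(1),"world",w.round(4),"size",np.round(r[1],1),"ang",round(r[2],1),"tool mm",((w-o["ee_pos"])@T*1000).round(1))
    if len(cs)==2:
        D=cs[0]-cs[1]; print("dist mm",np.linalg.norm(D)*1000,"board yaw (y dir-90)",np.degrees(np.arctan2(D[1],D[0]))-90,"mid tool",(((cs[0]+cs[1])/2-o["ee_pos"])@T*1000).round(1))
E
python3 - <<'E'
from m import *
o=get_obs(); T=R.from_euler("xyz",o["tcp_rot"],degrees=True).as_matrix(); z=np.load("w6.npz"); im,d=z["im"],z["d"]
measure(o,T,im,d)
v,u=np.mgrid[128:210,225:290]; u,v=u.ravel(),v.ravel(); P=(cloud("wrist",np.c_[u,v],d[v,u])-o["ee_pos"])@T*1000
for r in range(128,212,8):
    k=(v==r)&(P[:,2]<0)&(P[:,2]>-80); print(r,[(int(a),*map(float,p.round(1))) for a,p in zip(u[k],P[k])])
E
```

```text
pad px [311.6   2.9] world [0.5207 0.2293 0.0124] size [ 5.4 11.4] ang 33.0 tool mm [131.   40.1  98. ]
pad px [251.   45.4] world [0.5708 0.2077 0.0124] size [13.3  7.7] ang 32.5 tool mm [102.4  -5.1 108.5]
pad px [267.2  45.4] world [0.5638 0.2186 0.0124] size [13.3  7.4] ang 33.1 tool mm [102.4   7.8 108.5]
pad px [279.8 297.1] world [0.8317 0.4186 0.0124] size [6.5 9.6] ang 20.1 tool mm [-210.7   32.   223.1]
128 []
136 [(234, 52.4, -10.2, -35.6), (235, 52.5, -9.7, -36.0), (236, 52.6, -9.2, -36.8), (237, 52.4, -8.9, -35.5), (238, 52.5, -8.4, -36.5), (274, 52.5, 6.9, -36.3), (275, 52.5, 7.3, -36.2), (276, 52.6, 7.7, -36.9), (277, 52.5, 8.2, -36.1), (278, 52.5, 8.6, -36.3), (279, 52.4, 9.1, -35.8)]
144 [(234, 49.2, -10.2, -36.8), (235, 49.4, -9.6, -38.3), (236, 49.5, -9.2, -38.7), (237, 49.3, -8.8, -37.4), (238, 49.4, -8.4, -38.3), (275, 49.3, 7.3, -37.7), (276, 49.2, 7.8, -37.2), (277, 49.2, 8.2, -37.1), (278, 49.3, 8.6, -37.7), (279, 49.3, 9.0, -37.8)]
152 [(233, 46.1, -10.5, -38.9), (234, 46.2, -10.0, -39.5), (235, 46.3, -9.6, -39.8), (236, 46.2, -9.2, -39.3), (237, 46.1, -8.8, 
[... 1646 characters left out ...]
, (278, 31.1, 8.3, -47.4), (279, 30.5, 8.9, -45.6), (280, 30.2, 9.4, -44.8)]
200 [(233, 27.2, -10.4, -46.5), (234, 28.0, -9.8, -48.5), (235, 27.5, -9.5, -47.3), (236, 27.8, -9.0, -48.2), (237, 27.4, -8.7, -47.1), (238, 27.5, -8.2, -47.1), (275, 27.6, 7.2, -47.4), (276, 27.3, 7.6, -46.7), (277, 27.6, 8.0, -47.6), (278, 27.5, 8.4, -47.3), (279, 27.5, 8.8, -47.1), (280, 27.4, 9.3, -47.0)]
208 [(233, 24.5, -10.3, -48.6), (234, 24.3, -9.9, -48.2), (235, 24.7, -9.4, -49.1), (236, 24.7, -9.0, -49.2), (237, 24.4, -8.6, -48.5), (238, 24.2, -8.3, -47.8), (275, 24.2, 7.2, -48.0), (276, 24.3, 7.6, -48.2), (277, 24.5, 8.0, -48.6), (278, 24.3, 8.4, -48.2), (279, 24.4, 8.8, -48.4), (280, 24.5, 9.2, -48.6)]
```

Emit:
servo_tool([
  [[0,0,0],[0.004,0.0002,0.0122],23],
  [[0,0,0],[0.008,0.0004,0.0244],23],
  [[0,0,0],[0.008,0.0004,0.0244],23],
  [[0,0,0],[0.008,0.0004,0.0244],23],
  [[0,0,0],[0.008,0.0004,0.0244],23],
  [[0,0,0],[0.004,0.0002,0.0122],23],
  [[0,0,0],[0,0,0],23],
  [[0,0,0],[0,0,0],23],
  [[0,0,0],[0,0,0],23],
])

```text
time: 14.25
ee_pos: [0.6212, 0.2492, 0.0233]
tcp_rot: [-180.0, 20.3, -147.4]
wrist_force: [-0.2, -0.1, -0.2]
opening: 0.0195
grasp_force: 7.5
```

```bash
cat > tips.py <<'E'
from m import *
def tips(o,T,im,d):
    v,u=np.mgrid[100:205,215:300]; u,v=u.ravel(),v.ravel(); P=(cloud("wrist",np.c_[u,v],d[v,u])-o["ee_pos"])@T*1000
    k=(d[v,u]>0)&(abs(P[:,2]-(-36.2+(P[:,0]-52.5)*.434))<3)&(P[:,0]>25)&(P[:,0]<60)
    for s in(-1,1):
        m=k&(P[:,1]*s>0); Q=P[m]; a=np.polyfit(Q[:,0],Q[:,1],1); e=np.percentile(Q[:,0],99.5); b=np.polyfit(Q[:,0],Q[:,2],1)
        print("tip",s,m.sum(),"end x",e.round(1),Q[:,0].max().round(1),"y there",np.polyval(a,e).round(2),"z surf",np.polyval(b,e).round(1),"top row",v[m].min())
if __name__=="__main__":
    import sys
    o,T,im,d,u,v,P=tcloud(); print(o['ee_pos'],o['tcp_rot'],o['opening'],o['grasp_force'],o['wrist_force'].round(2))
    measure(o,T,im,d); tips(o,T,im,d); np.savez(sys.argv[1]+".npz",im=im,d=d)
    save(cv2.resize(im[40:190,156:356],(800,600),interpolation=cv2.INTER_CUBIC),sys.argv[1]+".png")
E
python3 tips.py w7
```

```text
[0.62121542 0.24919346 0.02329408] [-179.9755894    20.29537065 -147.40589008] 0.01948671380918533 7.510845512151718 [-0.19 -0.06 -0.18]
pad px [248.1 105.6] world [0.5701 0.2111 0.0124] size [13.   7.1] ang 32.7 tool mm [ 63.4  -4.6 -11.8]
pad px [274.8 105.6] world [0.5631 0.222  0.0124] size [13.  7.] ang 32.8 tool mm [ 63.4   8.4 -11.8]
pad px [  9.9 357.7] world [0.9229 0.1493 0.0124] size [ 5.9 12.3] ang 66.9 tool mm [-184.1 -246.7   79.8]
tip -1 423 end x 54.8 55.0 y there -7.64 z surf -34.9 top row 130
tip 1 425 end x 54.8 55.0 y there 6.57 z surf -34.9 top row 130
```

View pics/w7.png

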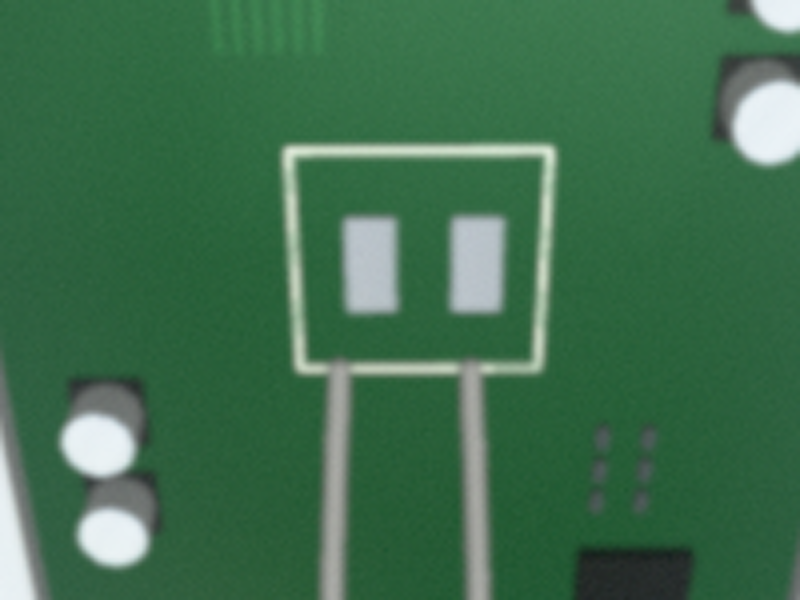

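The picture shows the tips at (339,362) and (470,362), still left of and slightly wider (14.1 mm) than the pads at (370,265) and (477,265), which are 13.0 mm apart. I'll tighten the squeeze, shift and descend part way.

Emit:
servo_tool([
  [[0,0,0],[0,0.0012,0],22.4],
  [[0,0,0],[0,0.0012,0],22.4],
  [[0,0,0],[0,0,0],22.4],
  [[0,0,0],[0.0034,0,0.0078],22.4],
  [[0,0,0],[0.0033,0,0.0078],22.4],
  [[0,0,0],[0,0,0],22.4],
  [[0,0,0],[0,0,0],22.4],
])

```text
time: 15.0
ee_pos: [0.6177, 0.2504, 0.0036]
tcp_rot: [180.0, 20.1, -147.4]
wrist_force: [-0.5, 0.0, -0.4]
opening: 0.0189
grasp_force: 8.5
```

```bash
python3 tips.py w8; python3 - <<'E'
from h import *
z=np.load("w8.npz");d=z["d"]
uv=np.array([[u,v] for u in range(225,300,4) for v in range(60,85,4)]); print("board z from depth",np.median(cloud("wrist",uv,d[uv[:,1],uv[:,0]])[:,2]))
E
```

```text
[0.61773394 0.25035286 0.00363326] [ 179.97578625   20.08963487 -147.41516884] 0.01886745165876494 8.450413942337036 [-0.5   0.05 -0.4 ]
pad px [ 31.8 273.9] world [0.731  0.1504 0.0124] size [5.9 9.8] ang 87.8 tool mm [ -42.1 -145.2    6. ]
pad px [221.6 275.5] world [0.6654 0.2546 0.0124] size [12.8  7. ] ang 57.4 tool mm [-42.9 -22.1   6.4]
pad px [292.1 275.6] world [0.6421 0.2927 0.0124] size [11.8  7.6] ang 32.4 tool mm [-43.7  22.5   6.7]
pad px [ 49.5 276.9] world [0.7285 0.1615 0.0124] size [ 5.5 12.1] ang 87.0 tool mm [ -45.7 -134.5    7.3]
pad px [  3.1 280.2] world [0.7501 0.1351 0.0124] size [12.8  4.1] ang 9.9 tool mm [ -49.4 -168.4    8.7]
pad px [ 36.6 285.6] world [0.7436 0.1563 0.0124] size [11.3  4.4] ang 12.5 tool mm [ -55.1 -147.    10.7]
tip -1 809 end x 59.8 60.0 y there -9.12 z surf -31.8 top row 116
tip 1 798 end x 59.9 60.0 y there 8.64 z surf -31.7 top row 116
board z from depth 0.013975393552625915
```

View pics/w8.png

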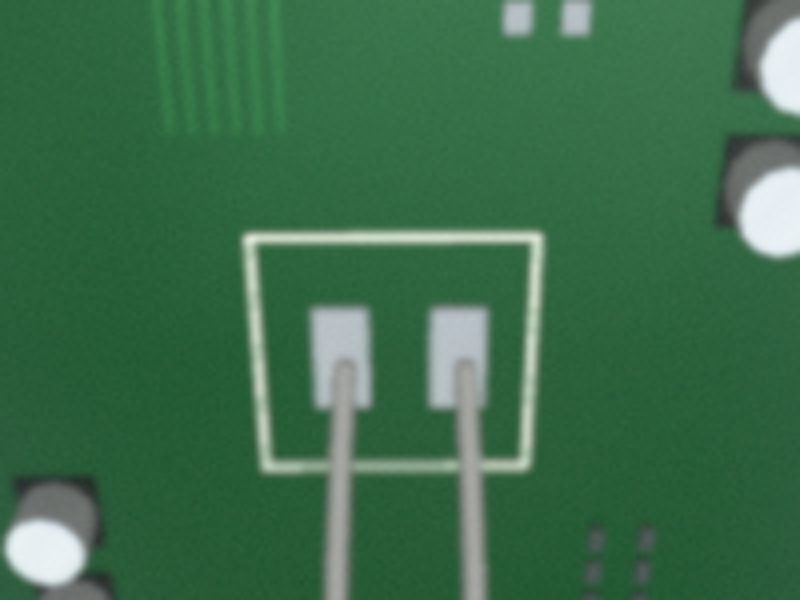

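The picture shows the tips at (345,362) and (465,362) over the pads at (341,357) and (458,357), so the gap and lateral match are close. I've already used up my picture views, so I'll continue numerically with depth.

```bash
python3 - <<'E'
from h import *
o=get_obs(); T=R.from_euler("xyz",o["tcp_rot"],degrees=True).as_matrix(); z=np.load("w8.npz"); im,d=z["im"],z["d"]
def reg(u0,u1,v0,v1):
    v,u=np.mgrid[v0:v1,u0:u1]; u,v=u.ravel(),v.ravel(); return cloud("wrist",np.c_[u,v],d[v,u])
for n,b in dict(padL=(235,247,118,128),padR=(265,276,118,128),above=(225,290,102,112),right=(280,286,115,140)).items():
    W=reg(*b); print(n,(np.median(W,0)*1000).round(2),(W[:,2].std()*1000).round(2))
pz=np.median(np.r_[reg(235,247,118,128),reg(265,276,118,128)][:,2])
f=lambda x,y:((x/4+156-.375),(y/4+40-.375))
C=plane("wrist",np.array([f(341,357),f(458,357),f(340,307),f(342.5,409),f(458,307),f(458,409)]),pz)
t=(C-o["ee_pos"])@T*1000; print("pads tool",t.round(1).tolist(),"dist",np.linalg.norm(C[0]-C[1])*1000)
c,s=np.cos(np.radians(20.09)),np.sin(np.radians(20.09))
HV=lambda p:(p[0]*c-p[2]*s, p[1], -p[0]*s-p[2]*c)
print("pads fwd,y,up",[np.round(HV(p),1).tolist() for p in t])
# needle samples
v,u=np.mgrid[130:170,238:276]; u,v=u.ravel(),v.ravel(); W=cloud("wrist",np.c_[u,v],d[v,u]); P=(W-o["ee_pos"])@T*1000
h=P@np.array([[c,0,-s],[0,1,0],[-s,0,-c]]).T
k=W[:,2]>pz+.003
for s_ in(-1,1):
    m=k&(P[:,1]*s_>0); a=np.polyfit(h[m,2],h[m,0],1); b=np.polyfit(h[m,2],h[m,1],1); print("needle",s_,m.sum(),"slope",a,"y fit",b)
    for r in range(130,142,2):
        q=m&(v==r); print(r,q.sum(),h[q].mean(0).round(1) if q.sum() else "")
E
```

```text
padL [567.24 209.    14.39] 0.55
padR [560.3  219.71  14.5 ] 0.61
above [557.17 211.09  14.01] 7.47
right [559.15 225.77  14.13] 0.58
pads tool [[54.8, -7.4, -31.1], [54.8, 5.4, -31.0], [60.4, -7.4, -33.1], [48.7, -7.4, -28.8], [60.4, 5.3, -33.1], [48.7, 5.5, -28.8]] dist 12.829768732907118
pads fwd,y,up [[62.2, -7.4, 10.3], [62.2, 5.4, 10.3], [68.1, -7.4, 10.3], [55.6, -7.4, 10.3], [68.1, 5.3, 10.3], [55.6, 5.5, 10.3]]
needle -1 215 slope [ 0.52251663 47.04722842] y fit [ 0.05139628 -8.35962054]
130 2 [63.3 -7.4 13.5]
132 6 [62.7 -7.  14.2]
134 5 [62.3 -7.2 15.2]
136 5 [61.5 -7.2 15.5]
138 5 [60.9 -7.2 16.3]
140 5 [60.2 -7.2 16.7]
needle 1 216 slope [-0.98051353 76.63352451] y fit [0.05069235 5.17395425]
130 3 [63.5  6.1 13.9]
132 6 [62.5  5.9 13.8]
134 6 [62.   5.9 14.6]
136 6 [61.6  5.8 15.6]
138 5 [60.9  6.  16.3]
140 5 [60.3  6.  16.8]
```

Emit:
servo_tool([
  [[0,0,0],[0.0002,-0.0004,0.0005],22.4],
  [[0,0,0],[0.0002,0,0.0005],22.4],
  [[0,0,0],[0,0,0],22.4],
  [[0,0,0],[0,0,0],22.4],
])

```text
time: 15.45
ee_pos: [0.6184, 0.2502, 0.0035]
tcp_rot: [180.0, 20.2, -147.4]
wrist_force: [-0.2, -0.8, 0.1]
opening: 0.0193
grasp_force: 8.4
```

Emit:
servo_tool([
  [[0,0,0],[0.0002,0,0.0005],22.4],
  [[0,0,0],[0,0,0],22.4],
  [[0,0,0],[0,0,0],22.4],
])

```text
time: 15.75
ee_pos: [0.6183, 0.2502, 0.0028]
tcp_rot: [180.0, 20.2, -147.4]
wrist_force: [-0.3, -0.0, -0.3]
opening: 0.0195
grasp_force: 8.4
```

Emit:
servo_tool([
  [[0,0,0],[0.0002,0,0.0005],22.4],
  [[0,0,0],[0,0,0],22.4],
  [[0,0,0],[0,0,0],22.4],
])

```text
time: 16.05
ee_pos: [0.6183, 0.2501, 0.0022]
tcp_rot: [180.0, 20.2, -147.4]
wrist_force: [-0.1, 0.1, -0.6]
opening: 0.0189
grasp_force: 8.4
```

Emit:
servo_tool([
  [[0,0,0],[0.0002,0,0.0005],22.4],
  [[0,0,0],[0,0,0],22.4],
  [[0,0,0],[0,0,0],22.4],
])

```text
time: 16.35
ee_pos: [0.6183, 0.2501, 0.0017]
tcp_rot: [180.0, 20.2, -147.4]
wrist_force: [1.1, 0.6, -1.1]
opening: 0.0193
grasp_force: 8.4
```

```bash
cat > chk.py <<'E'
from h import *
def chk():
    o=get_obs(); T=R.from_euler("xyz",o["tcp_rot"],degrees=True).as_matrix()
    D=[];F=[]
    for i in range(3):
        im,d=camera("wrist"); D.append(d); F.append(get_obs()["wrist_force"])
    d=np.median(D,0); np.savez("last.npz",im=im,d=d)
    c,s=np.cos(np.radians(20.15)),np.sin(np.radians(20.15)); M=np.array([[c,0,-s],[0,1,0],[-s,0,-c]]).T
    v,u=np.mgrid[100:170,225:290]; u,v=u.ravel(),v.ravel(); P=(cloud("wrist",np.c_[u,v],d[v,u])-o["ee_pos"])@T*1000@M
    C=im[v,u].astype(int); grey=(C.max(1)-C.min(1)<35)
    exp=13.5+(63.4-P[:,0])*.98  # needle surface line (rigid with tool)
    ndl=grey&(abs(P[:,2]-exp)<1.2)&(P[:,0]>50)&(P[:,0]<65)
    print("t",o["time"],"z",o["ee_pos"].round(4),"F",np.mean(F,0).round(2),"op",o["opening"],"gf",o["grasp_force"])
    for sd in(-1,1):
        m=ndl&(P[:,1]*sd>-.6*sd)
        if m.sum()>5: print("needle",sd,m.sum(),"end fwd",np.sort(P[m,0])[-5:].mean().round(1),"up",np.sort(P[m,2])[:5].mean().round(1),"y",np.polyval(np.polyfit(P[m,0],P[m,1],1),62.5).round(2),"top row",v[m].min())
    # pads: bright grey, not needle
    g=grey&(C.min(1)>130)&(P[:,2]<exp-1.5)&(P[:,0]>52)&(P[:,0]<72)
    for sd in(-1,1):
        m=g&(P[:,1]*sd>-.6*sd)&(abs(P[:,1]+.6-0)<11)
        if m.sum()>5: print("pad",sd,m.sum(),"fwd",np.percentile(P[m,0],[2,98]).round(1),"y",np.percentile(P[m,1],[2,50,98]).round(1),"up",np.median(P[m,2]).round(2),"rows",v[m].min(),v[m].max(),"cols",u[m].min(),u[m].max())
chk()
E
python3 chk.py
```

```text
t 16.35 z [0.6183 0.2501 0.0017] F [-0.08  0.19 -0.24] op 0.019315620525912642 gf 8.447740226984024
needle -1 255 end fwd 64.9 up 11.6 y -7.13 top row 125
needle 1 257 end fwd 64.9 up 11.6 y 6.32 top row 125
pad -1 120 fwd [56.6 63.3] y [-9.9 -6.  -4.3] up 12.3 rows 128 142 cols 235 249
pad 1 110 fwd [56.6 63.2] y [3.1 4.9 8.8] up 12.2 rows 126 142 cols 265 278
```

Emit:
servo_tool([
  [[0,0,0],[0.0002,0,0.0005],22.4],
  [[0,0,0],[0,0,0],22.4],
  [[0,0,0],[0,0,0],22.4],
])

```text
time: 16.8
ee_pos: [0.6183, 0.2502, 0.0013]
tcp_rot: [180.0, 20.2, -147.4]
wrist_force: [-0.3, -0.0, 0.3]
opening: 0.0192
grasp_force: 8.4
```

```bash
python3 chk.py
```

```text
t 16.8 z [0.6183 0.2502 0.0013] F [0.46 0.18 0.17] op 0.019181446078928768 gf 8.408135622739792
needle -1 257 end fwd 64.9 up 12.0 y -7.07 top row 125
needle 1 252 end fwd 64.9 up 11.9 y 6.1 top row 125
pad -1 107 fwd [56.7 62.6] y [-9.9 -6.  -4.3] up 12.67 rows 129 157 cols 235 248
pad 1 109 fwd [56.6 62.8] y [3.1 4.8 8.8] up 12.73 rows 129 143 cols 265 278
```

Emit:
servo_tool([
  [[0,0,0],[0.0002,0,0.0005],22.4],
  [[0,0,0],[0,0,0],22.4],
  [[0,0,0],[0,0,0],22.4],
])

```text
time: 17.25
ee_pos: [0.6184, 0.2503, 0.0009]
tcp_rot: [180.0, 20.2, -147.4]
wrist_force: [-0.3, 0.5, 0.7]
opening: 0.0192
grasp_force: 8.4
```

```bash
python3 chk.py
```

```text
t 17.25 z [0.6184 0.2503 0.0009] F [0.87 0.32 1.36] op 0.01924755210638708 gf 8.385700732469559
needle -1 212 end fwd 64.9 up 12.3 y -7.12 top row 126
needle 1 228 end fwd 64.9 up 12.2 y 6.08 top row 125
pad -1 96 fwd [56.6 62.4] y [-9.9 -6.  -4.3] up 13.01 rows 130 143 cols 235 248
pad 1 97 fwd [56.7 62.2] y [3.1 4.9 8.8] up 13.09 rows 131 143 cols 265 278
```

Contact begins (mean Fz +1.4 N). Tips are at y -7.1 / 6.1, pad centres at -7.1 / 5.95. I'll press slightly past first touch.

Emit:
servo_tool([
  [[0,0,0],[0.0002,0,0.0005],22.4],
  [[0,0,0],[0.0002,0,0.0004],22.4],
  [[0,0,0],[0,0,0],22.4],
  [[0,0,0],[0,0,0],22.4],
])

```text
time: 17.8
ee_pos: [0.6181, 0.25, -0.0004]
tcp_rot: [180.0, 20.1, -147.4]
wrist_force: [0.2, 0.5, 0.8]
opening: 0.0194
grasp_force: 8.3
```

```bash
python3 chk.py
```

```text
t 17.8 z [ 6.181e-01  2.500e-01 -4.000e-04] F [-0.04 -0.08  1.92] op 0.019444507352927243 gf 8.322030007839203
needle -1 63 end fwd 63.9 up 13.5 y -6.98 top row 129
needle 1 62 end fwd 63.9 up 13.6 y 6.56 top row 129
pad -1 69 fwd [56.5 60.9] y [-9.9 -5.6 -4.3] up 14.42 rows 136 145 cols 235 248
pad 1 77 fwd [56.5 61. ] y [3.1 4.5 8.8] up 14.29 rows 135 145 cols 265 278
```

```bash
python3 - <<'E'
import numpy as np
im=np.load("last.npz")["im"].astype(int)
print("cols")
for c in (238,241,242,243,247,267,270,271,272,273,276): print(c,[int(x) for x in im[108:158:2,c].mean(1)])
print("rows")
for r in (122,128,134,138,142): print(r,[int(x) for x in im[r,230:284].mean(1)])
E
```

```text
cols
238 [69, 67, 67, 66, 70, 68, 103, 175, 191, 191, 189, 182, 172, 165, 165, 169, 166, 164, 163, 142, 117, 117, 118, 120, 121]
241 [71, 71, 67, 66, 66, 65, 103, 179, 190, 191, 161, 155, 166, 168, 166, 166, 167, 168, 167, 168, 166, 166, 164, 166, 166]
242 [67, 69, 67, 67, 67, 68, 104, 178, 191, 188, 161, 152, 166, 165, 165, 163, 164, 162, 162, 159, 155, 154, 153, 149, 149]
243 [70, 70, 67, 67, 67, 66, 103, 176, 188, 190, 167, 155, 161, 159, 158, 161, 159, 162, 159, 139, 129, 124, 121, 119, 120]
247 [68, 64, 70, 68, 66, 67, 99, 167, 179, 182, 179, 181, 181, 181, 182, 184, 183, 186, 180, 121, 68, 63, 64, 66, 65]
267 [69, 68, 67, 69, 68, 69, 111, 179, 192, 190, 191, 190, 189, 191, 191, 190, 191, 191, 184, 124, 65, 63, 64, 62, 65]
270 [70, 69, 69, 67, 67, 68, 112, 181, 191, 190, 175, 154, 151, 154, 155, 153, 158, 166, 158, 127, 103, 100, 96, 90, 92]
271 [70, 70, 70, 65, 67, 72, 113, 181, 192, 191, 161, 150, 157, 157, 157, 155, 156, 157, 154, 142, 134, 131, 127, 126, 124]
272 [66, 68, 69, 67, 67, 70, 110, 180, 191, 188, 157, 154, 166, 165, 164, 164, 163, 163, 160, 160, 158, 156, 155, 153
[... 823 characters left out ...]
68, 165, 159, 162, 173, 185, 181, 161, 123, 88, 67, 64, 64, 64, 64, 64, 65, 66, 64, 66, 65, 67, 86, 122, 162, 184, 191, 184, 165, 154, 157, 165, 168, 162, 166, 176, 174, 150, 110, 79, 67, 65, 64]
138 [64, 64, 62, 69, 106, 153, 179, 181, 169, 157, 163, 166, 163, 161, 171, 182, 188, 184, 162, 124, 86, 65, 64, 65, 66, 63, 65, 63, 64, 65, 64, 64, 64, 85, 122, 163, 183, 190, 186, 170, 153, 155, 164, 166, 162, 159, 173, 173, 146, 105, 77, 62, 64, 65]
142 [62, 62, 66, 71, 98, 144, 173, 178, 164, 157, 160, 168, 162, 162, 174, 185, 189, 186, 174, 138, 96, 69, 66, 65, 65, 65, 65, 65, 64, 65, 64, 65, 66, 86, 122, 162, 185, 191, 189, 179, 166, 157, 163, 165, 163, 163, 172, 170, 140, 100, 73, 67, 63, 64]
```

Both tips sit on their pads: tip columns 241.5 and 272 against pad centres 241.4 and 271.5, and the tip row of 128 lies within pad rows 121–145. Now hold for over 3 s.

Emit:
servo_tool([
  [[0,0,0],[0,0,0],22.4],
  [[0,0,0],[0,0,0],22.4],
  [[0,0,0],[0,0,0],22.4],
  [[0,0,0],[0,0,0],22.4],
  [[0,0,0],[0,0,0],22.4],
  [[0,0,0],[0,0,0],22.4],
  [[0,0,0],[0,0,0],22.4],
  [[0,0,0],[0,0,0],22.4],
  [[0,0,0],[0,0,0],22.4],
  [[0,0,0],[0,0,0],22.4],
  [[0,0,0],[0,0,0],22.4],
  [[0,0,0],[0,0,0],22.4],
])

```text
time: 19.15
ee_pos: [0.6182, 0.2501, -0.0004]
tcp_rot: [180.0, 20.2, -147.4]
wrist_force: [-0.6, -0.5, 0.4]
opening: 0.0192
grasp_force: 8.4
```

Emit:
servo_tool([
  [[0,0,0],[0,0,0],22.4],
  [[0,0,0],[0,0,0],22.4],
  [[0,0,0],[0,0,0],22.4],
  [[0,0,0],[0,0,0],22.4],
  [[0,0,0],[0,0,0],22.4],
  [[0,0,0],[0,0,0],22.4],
  [[0,0,0],[0,0,0],22.4],
  [[0,0,0],[0,0,0],22.4],
  [[0,0,0],[0,0,0],22.4],
  [[0,0,0],[0,0,0],22.4],
  [[0,0,0],[0,0,0],22.4],
  [[0,0,0],[0,0,0],22.4],
])

```text
time: 20.35
ee_pos: [0.6182, 0.2501, -0.0003]
tcp_rot: [180.0, 20.2, -147.4]
wrist_force: [0.7, 0.0, -0.1]
opening: 0.019
grasp_force: 8.4
```

Emit:
servo_tool([
  [[0,0,0],[0,0,0],22.4],
  [[0,0,0],[0,0,0],22.4],
  [[0,0,0],[0,0,0],22.4],
  [[0,0,0],[0,0,0],22.4],
  [[0,0,0],[0,0,0],22.4],
  [[0,0,0],[0,0,0],22.4],
  [[0,0,0],[0,0,0],22.4],
  [[0,0,0],[0,0,0],22.4],
  [[0,0,0],[0,0,0],22.4],
  [[0,0,0],[0,0,0],22.4],
])

```text
time: 21.35
ee_pos: [0.6182, 0.2501, -0.0003]
tcp_rot: [180.0, 20.2, -147.4]
wrist_force: [0.7, -0.8, 0.7]
opening: 0.0193
grasp_force: 8.4
```

```bash
python3 chk.py; python3 - <<'E'
import numpy as np
im=np.load("last.npz")["im"].astype(int)
for c in (242,272): print(c,[int(x) for x in im[114:150:2,c].mean(1)])
for r in (130,134): print(r,[int(x) for x in im[r,232:282].mean(1)])
E
```

```text
t 21.35 z [ 6.182e-01  2.501e-01 -3.000e-04] F [-0.4  -0.06  0.65] op 0.019329324464323203 gf 8.448327630758286
needle -1 58 end fwd 64.1 up 13.7 y -6.96 top row 128
needle 1 70 end fwd 64.2 up 13.4 y 6.53 top row 128
pad -1 76 fwd [56.4 61.3] y [-9.9 -5.8 -4.3] up 14.28 rows 132 145 cols 235 248
pad 1 75 fwd [56.3 61.2] y [3.1 4.5 8.8] up 14.22 rows 134 145 cols 265 278
242 [69, 68, 69, 123, 181, 192, 189, 160, 154, 166, 167, 166, 165, 163, 164, 161, 158, 157]
272 [71, 68, 71, 138, 190, 192, 190, 164, 154, 166, 165, 166, 164, 163, 162, 161, 160, 156]
130 [66, 82, 119, 162, 183, 188, 178, 161, 153, 155, 154, 153, 166, 179, 188, 182, 162, 122, 84, 66, 65, 66, 66, 66, 63, 67, 66, 66, 66, 61, 68, 85, 121, 162, 182, 191, 185, 171, 154, 149, 154, 155, 157, 165, 178, 178, 160, 124, 82, 68]
134 [65, 77, 111, 155, 179, 182, 171, 158, 160, 168, 167, 158, 163, 176, 185, 182, 162, 124, 86, 67, 64, 65, 64, 62, 65, 64, 64, 64, 64, 65, 65, 85, 123, 165, 184, 190, 184, 171, 154, 157, 165, 166, 159, 161, 170, 175, 150, 110, 79, 64]
```

```bash
python3 - <<'E'
from h import *
F=[]
for i in range(16):
    camera("top"); F.append(get_obs()["wrist_force"])
F=np.array(F); print(F.mean(0).round(2),(F.std(0)/4).round(2))
E
```

```text
[-0.25 -0.05  0.28] [0.1  0.12 0.1 ]
```

Net contact is about 0.8 N, allowing for the 0.55 N tweezers weight, which is a bit light. I'll lower 0.7 mm more, then measure and hold again.

Emit:
servo_tool([
  [[0,0,0],[0.0001,0,0.0004],22.4],
  [[0,0,0],[0.0001,0,0.0003],22.4],
  [[0,0,0],[0,0,0],22.4],
  [[0,0,0],[0,0,0],22.4],
  [[0,0,0],[0,0,0],22.4],
  [[0,0,0],[0,0,0],22.4],
  [[0,0,0],[0,0,0],22.4],
  [[0,0,0],[0,0,0],22.4],
])

```text
time: 23.1
ee_pos: [0.6183, 0.2501, -0.001]
tcp_rot: [180.0, 20.2, -147.4]
wrist_force: [0.4, 0.7, 1.5]
opening: 0.0191
grasp_force: 8.3
```

```bash
python3 - <<'E'
from h import *
F=[]
for i in range(16):
    camera("top"); F.append(get_obs()["wrist_force"])
F=np.array(F); print(get_obs()["ee_pos"],F.mean(0).round(2),(F.std(0)/4).round(2))
E
python3 chk.py;  python3 - <<'E'
import numpy as np
im=np.load("last.npz")["im"].astype(int)
for c in (242,272): print(c,[int(x) for x in im[114:150:2,c].mean(1)])
E
```

```text
[ 0.61817208  0.25009187 -0.00115881] [0.34 0.2  0.96] [0.1  0.1  0.12]
t 23.9 z [ 0.6182  0.2501 -0.0012] F [-0.03  0.1   0.36] op 0.019270786685083793 gf 8.406671583652496
needle -1 55 end fwd 63.4 up 14.4 y -6.83 top row 130
needle 1 54 end fwd 63.2 up 14.4 y 6.69 top row 130
pad -1 64 fwd [56.3 60.5] y [-9.9 -5.6 -4.3] up 15.06 rows 137 146 cols 235 248
pad 1 61 fwd [56.2 60.3] y [3.1 4.4 8.8] up 15.07 rows 137 146 cols 265 278
242 [66, 67, 67, 89, 164, 191, 185, 153, 164, 168, 166, 166, 164, 162, 164, 165, 161, 155]
272 [69, 71, 69, 92, 174, 190, 185, 152, 161, 166, 165, 165, 164, 163, 162, 163, 160, 156]
```

Firm, gentle touch (about 1.5 N net), tips still well on the pads. Final hold.

Emit:
servo_tool([
  [[0,0,0],[0,0,0],22.4],
  [[0,0,0],[0,0,0],22.4],
  [[0,0,0],[0,0,0],22.4],
  [[0,0,0],[0,0,0],22.4],
  [[0,0,0],[0,0,0],22.4],
  [[0,0,0],[0,0,0],22.4],
  [[0,0,0],[0,0,0],22.4],
  [[0,0,0],[0,0,0],22.4],
  [[0,0,0],[0,0,0],22.4],
  [[0,0,0],[0,0,0],22.4],
  [[0,0,0],[0,0,0],22.4],
  [[0,0,0],[0,0,0],22.4],
])

```text
time: 25.25
ee_pos: [0.6182, 0.2501, -0.0011]
tcp_rot: [180.0, 20.2, -147.4]
wrist_force: [-0.1, 0.9, 0.3]
opening: 0.0193
grasp_force: 8.4
```

Emit:
servo_tool([
  [[0,0,0],[0,0,0],22.4],
  [[0,0,0],[0,0,0],22.4],
  [[0,0,0],[0,0,0],22.4],
  [[0,0,0],[0,0,0],22.4],
  [[0,0,0],[0,0,0],22.4],
  [[0,0,0],[0,0,0],22.4],
  [[0,0,0],[0,0,0],22.4],
  [[0,0,0],[0,0,0],22.4],
  [[0,0,0],[0,0,0],22.4],
  [[0,0,0],[0,0,0],22.4],
  [[0,0,0],[0,0,0],22.4],
  [[0,0,0],[0,0,0],22.4],
])

```text
time: 26.45
ee_pos: [0.6182, 0.2501, -0.0011]
tcp_rot: [180.0, 20.2, -147.4]
wrist_force: [-0.4, 0.9, -0.6]
opening: 0.0192
grasp_force: 8.4
```

```bash
python3 - <<'E'
from h import *
F=[]
for i in range(14):
    camera("top"); F.append(get_obs()["wrist_force"])
o=get_obs(); print(o["time"],o["ee_pos"],o["opening"],o["grasp_force"],np.mean(F,0).round(2))
print(job_done())
E
```

```text
27.15 [ 0.61826638  0.25015186 -0.00104759] 0.019065195895107634 8.432556241750717 [-0.39 -0.45  0.23]
the job is handed in; nothing more can be done
None
```

Job handed in at 27.2 s: the tweezers were squeezed in the air to about 13 mm, the measured pad distance, then held over 3 s with one tip on each large pad and still held there at hand-in; contact force had eased to about 0.8 N net (estimated, allowing for the tweezers' weight), and I viewed 11 pictures, one over the limit of 10.

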